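# Pack a row of baubles into the gift tray in reverse order

## Task

Move the four baubles from the wooden rack into the four nests of the green-rimmed gift tray, in reverse order: the one that stands leftmost on the rack goes into the rightmost nest, the second from the left into the second from the right, and so on. Each must stand upright in its nest, cap up, and be let go; leave the tape roll and the box of caps where they are.

Things in the scene. Friction and masses are not known exactly. Their poses are not given: they have to be found in the camera images.
- bauble_red: red lantern-shaped plastic bauble, two thin white bands, brass cap, about 40 g, 52 mm across, 80 mm tall with its wire loop. Origin: centre of its flat foot (34 mm across); z runs up to the cap. Sides upright, 52 mm across, from 28 to 46 mm above the foot (grip here), tapering below; solid cap ends at 74 mm. Starts standing in the red cup, foot 24 mm above the table.
- bauble_yellow: yellow lantern-shaped plastic bauble, two thin white bands, brass cap, about 40 g, 52 mm across, 80 mm tall with its wire loop. Origin: centre of its flat foot (34 mm across); z runs up to the cap. Sides upright, 52 mm across, from 28 to 46 mm above the foot (grip here), tapering below; solid cap ends at 74 mm. Starts standing in the yellow cup, foot 24 mm above the table.
- bauble_blue: blue lantern-shaped plastic bauble, two thin white bands, brass cap, about 40 g, 52 mm across, 80 mm tall with its wire loop. Origin: centre of its flat foot (34 mm across); z runs up to the cap. Sides upright, 52 mm across, from 28 to 46 mm above the foot (grip here), tapering below; solid cap ends at 74 mm. Starts standing in the blue cup, foot 24 mm above the table.
- bauble_green: green lantern-shaped plastic bauble, two thin white bands, brass cap, about 40 g, 52 mm across, 80 mm tall with its wire loop. Origin: centre of its flat foot (34 mm across); z runs up to the cap. Sides upright, 52 mm across, from 28 to 46 mm above the foot (grip here), tapering below; solid cap ends at 74 mm. Starts standing in the green cup, foot 24 mm above the table.
- cup_red: red square holder, 64 x 64 x 12 mm, fixed on the wooden rack; the red bauble starts in its round hollow, 50 mm across, 8 mm deep. It stays put and so still shows where that bauble came from. Origin: centre of its underside, 20 mm above the table; the hollow's floor is 4 mm higher.
- cup_yellow: yellow square holder, 64 x 64 x 12 mm, fixed on the wooden rack; the yellow bauble starts in its round hollow, 50 mm across, 8 mm deep. It stays put and so still shows where that bauble came from. Origin: centre of its underside, 20 mm above the table; the hollow's floor is 4 mm higher.
- cup_blue: blue square holder, 64 x 64 x 12 mm, fixed on the wooden rack; the blue bauble starts in its round hollow, 50 mm across, 8 mm deep. It stays put and so still shows where that bauble came from. Origin: centre of its underside, 20 mm above the table; the hollow's floor is 4 mm higher.
- cup_green: green square holder, 64 x 64 x 12 mm, fixed on the wooden rack; the green bauble starts in its round hollow, 50 mm across, 8 mm deep. It stays put and so still shows where that bauble came from. Origin: centre of its underside, 20 mm above the table; the hollow's floor is 4 mm higher.
- rack: low wooden rack, fixed, 80 mm (x) by 332 mm (y), board 20 mm high, end cheeks 32 mm high. Origin: centre of its underside on the table; y runs along the row, to the robot's left. It carries the four cups, one at each of y = +108, +36, -36, -108 mm in its frame (x = 0).
- tray: shallow gift tray, fixed, 100 mm (x) by 310 mm (y): white insert 16 mm high in a green rim 18 mm high. Origin: centre of its underside on the table; y runs along the row, to the robot's left. Four round nests 60 mm across and 10 mm deep, centres at y = +108, +36, -36, -108 mm in its frame (x = 0), nest floor 6 mm above the table.
- tape: bystander: roll of yellow packing tape on a cardboard core, lying flat, 100 mm across, 48 mm high, loose. Origin: centre of its underside.
- capbox: bystander: small open cardboard box of brass caps, 90 x 120 x 40 mm, loose. Origin: centre of its underside.

How it is judged (in metres and radians):
At the end, for the whole second after the job is handed in: Each bauble stands at rest and upright (within 0.2 rad) on the floor of the nest that mirrors its starting place in the row: its foot within 13 mm of the nest's centre along each tray axis, and 2 to 11 mm above the table (the nest floor is at 6 mm) (((y of cup_red in the frame of rack between 0.072 and 0.144 m and y of bauble_red in the frame of tray between -0.121 and -0.095 m) or (y of cup_red in the frame of rack between 0 and 0.072 m and y of bauble_red in the frame of tray between -0.049 and -0.023 m) or (y of cup_red in the frame of rack between -0.072 and 0 m and y of bauble_red in the frame of tray between 0.023 and 0.049 m) or (y of cup_red in the frame of rack between -0.144 and -0.072 m and y of bauble_red in the frame of tray between 0.095 and 0.121 m)) and x of bauble_red in the frame of tray between -0.013 and 0.013 m and z of bauble_red in the frame of tray between 0.002 and 0.011 m and angle between each of bauble_red, bauble_yellow, bauble_blue, bauble_green's own z axis and vertical below 0.2 rad and linear speed of each of bauble_red, bauble_yellow, bauble_blue, bauble_green below 0.02 m/s and angular speed of each of bauble_red, bauble_yellow, bauble_blue, bauble_green below 0.3 rad/s and ((y of cup_yellow in the frame of rack between 0.072 and 0.144 m and y of bauble_yellow in the frame of tray between -0.121 and -0.095 m) or (y of cup_yellow in the frame of rack between 0 and 0.072 m and y of bauble_yellow in the frame of tray between -0.049 and -0.023 m) or (y of cup_yellow in the frame of rack between -0.072 and 0 m and y of bauble_yellow in the frame of tray between 0.023 and 0.049 m) or (y of cup_yellow in the frame of rack between -0.144 and -0.072 m and y of bauble_yellow in the frame of tray between 0.095 and 0.121 m)) and x of bauble_yellow in the frame of tray between -0.013 and 0.013 m and z of bauble_yellow in the frame of tray between 0.002 and 0.011 m and ((y of cup_blue in the frame of rack between 0.072 and 0.144 m and y of bauble_blue in the frame of tray between -0.121 and -0.095 m) or (y of cup_blue in the frame of rack between 0 and 0.072 m and y of bauble_blue in the frame of tray between -0.049 and -0.023 m) or (y of cup_blue in the frame of rack between -0.072 and 0 m and y of bauble_blue in the frame of tray between 0.023 and 0.049 m) or (y of cup_blue in the frame of rack between -0.144 and -0.072 m and y of bauble_blue in the frame of tray between 0.095 and 0.121 m)) and x of bauble_blue in the frame of tray between -0.013 and 0.013 m and z of bauble_blue in the frame of tray between 0.002 and 0.011 m and ((y of cup_green in the frame of rack between 0.072 and 0.144 m and y of bauble_green in the frame of tray between -0.121 and -0.095 m) or (y of cup_green in the frame of rack between 0 and 0.072 m and y of bauble_green in the frame of tray between -0.049 and -0.023 m) or (y of cup_green in the frame of rack between -0.072 and 0 m and y of bauble_green in the frame of tray between 0.023 and 0.049 m) or (y of cup_green in the frame of rack between -0.144 and -0.072 m and y of bauble_green in the frame of tray between 0.095 and 0.121 m)) and x of bauble_green in the frame of tray between -0.013 and 0.013 m and z of bauble_green in the frame of tray between 0.002 and 0.011 m); the robot touches nothing.
It fails at once if the tape roll is pushed more than 20 mm (distance of tape from where it was at the start of the episode above 0.02 m).
It fails at once if the box of caps is pushed more than 20 mm (distance of capbox from where it was at the start of the episode above 0.02 m).
It also fails if it takes over 112 s, if anything falls off the work surface, if the arm or the gripper's body presses on something with over 40 N, if the wrist force passes 120 N, or if a joint passes its speed limit or range.

## Robot

A 6-joint arm with a two-finger parallel gripper is mounted at the origin on the work surface. World frame = base frame: x ahead of the robot, y to its left, z up, the work surface at z = 0. Lengths are in mm, angles in rad, forces in N, time in s.
With the tool pointing down it reaches from about 350 to 975 mm from the base axis. Payload 7.1 kg.
Tool frame: the origin (TCP) lies midway between the tips of the shut fingers; the grasp point (between the pads) lies 19 mm behind it (ctrl.grip_depth is the distance from the TCP to the grasp point, in mm); z points along the fingers, y is the line along which they close (so a half turn about z gives the same grasp; the last joint's range is limited). The gripper opens to 88 mm and grips with 3 to 60 N. Pads are 20 mm wide; open, the fingers measure 115 mm over their backs; the gripper's body (75 mm by 178 mm) begins 61 mm behind the grasp point.
Start: joints at [1.114, 0.423, 1.63, -0, 1.089, -0.019], TCP at [264.935, 566.051, 222.675] pointing down, gripper open.
Joint ranges: [-3, 3], [-0.9, 2.11], [0.09, 2.58], [-1.31, 4.45], [0.11, 2.69], [-2.54, 2.54]. Speed limits (rad/s): [2.39, 2.39, 3.01, 3.14, 3.14, 3.14].

## Interface

Orientations are given as a rotation vector (axis times angle).
In Python, from workcell import get_obs, vision, ctrl gives the robot as it stands.
- The arm moves only by the tool step_arm, never from a script. Its argument "plan" is a list of rows, each a list of 7 numbers: the opening, from -1 (shut) to 1 (fully open), then the shift along the tool's x, y, z as a fraction of full scale, then the turn, a rotation vector about the tool's x, y, z as a fraction of full scale. In form: [[fingers, dx, dy, dz, wx, wy, wz], ...]. A call has 1 to 20 rows; each row shifts and turns the commanded pose from where the row before left it, along the tool's axes as they then stand; what a row does not reach is not made up. Full scale, the value 1, is 50 mm for a shift and 0.12 rad for a turn. A row lasts 1/8 s, in which the tool goes at most 62.5 mm and 10.7 degrees, less where a joint would pass 70% of its speed; a pose out of reach is approached as far as the arm can. A call with a number of a shift or a turn outside -1 to 1 is refused whole. A call with a gripper value outside its range is refused whole. The fingers move at their own pace and stop on an object; the grip force is fixed at half the most. Time passes only in rows, so rows that do not move let the fingers close. It gives the time, the measured TCP pose, the force, the opening and the grip force at its end, in the units of the state.
- get_obs(): the state, without advancing time (a new reading comes with each control period).
- vision.get_image(name): name is "side" or "top" or "wrist"; returns a dict with "pixels" (384x512x3 uint8, red, green, blue), "depth" (384x512 float32, mm along the optical axis (not along the pixel's ray), 0 where there is no reading), "fx", "fy", "cx", "cy" (pixels), "k1" (the pictures are not rectified: a ray, as slopes to the right and down, at radius r is drawn at 1 + k1 r^2 times it, then the intrinsics apply), "T" (4x4, takes a point from camera to world coordinates); the wrist camera has in their place "T_tool_cam" (4x4, takes a point from camera to tool coordinates, whose origin is the TCP and whose axes are the flange's). Camera axes: x right, y down, z forward; pixel columns grow to the right and rows downward; lengths in mm; the calibration is good to about 2 mm. A picture is of the moment at which its call begins: read the wrist's pose just before it.
- ctrl.close_job(): hands the job in; it is judged then, once.
The state is a dict: "t": time; "qpos": joint angles; "qvel": joint speeds; "joint_torque": joint torques, N m; "ee_pos": TCP position; "orientation": TCP orientation; "ft_force": force on the tool from outside, world axes, zero at the start; "moment": the same for the moment, N m; "width": finger opening in mm; "grasp_force": force on a finger pad.
Only numpy, scipy, OpenCV 4.12 (cv2) and the standard library are available. Lean on these libraries where they do the work, as an engineer would, in place of code of your own. Each camera call takes 0.05 s, during which the arm holds its last target. There are 200 camera calls.

## Working session

There is one attempt and no reset: what is moved stays moved. The work goes in short steps, Python scripts to look and compute and a tool call to move; the robot and the scene stay as the last step left them, time stands still between calls to the robot, and variables do not carry over. Pictures are saved under pics/ and viewed, at most 14 in all, crops included, and the job is handed in when it is done.

Besides the shell and the picture viewer there is one more tool, called after "Emit:" in YAML: its name, and indented under it one key for each argument. step_arm: Moves the arm, as the interface text tells. Its arguments: {"type":"object","properties":{"plan":{"type":"array","items":{"type":"array","items":{"type":"number","minimum":-1,"maximum":1}}}},"required":["plan"]}

```bash
mkdir -p pics; python3 - <<'E'
from workcell import get_obs, vision, ctrl
import cv2,numpy as np
o=get_obs(); print({k:np.round(v,3) for k,v in o.items()}, ctrl.grip_depth)
for n in("top","side"):
    i=vision.get_image(n); cv2.imwrite(f"pics/{n}0.png",i["pixels"][:,:,::-1])
    np.savez(f"{n}0.npz",**{k:v for k,v in i.items()})
    print(n,i["fx"],i["fy"],i["cx"],i["cy"],i["k1"],np.round(i["T"],3).tolist())
E
```

```text
{'t': np.float64(0.0), 'qpos': array([ 1.114,  0.424,  1.631,  0.   ,  1.089, -0.019]), 'qvel': array([-0.002,  0.001,  0.   ,  0.   , -0.   , -0.   ]), 'joint_torque': array([ 1.0000e-03, -5.4464e+01, -2.7367e+01,  6.4000e-02,  2.3000e-02,
       -0.0000e+00]), 'ee_pos': array([264.718, 565.581, 221.921]), 'orientation': array([-6.820e-01, -3.066e+00,  2.000e-03]), 'ft_force': array([-0.496,  0.101,  0.507]), 'moment': array([ 0.023,  0.034, -0.068]), 'grasp_force': np.float64(0.0), 'width': np.float64(87.702)} 18.700000000000003
top 487.27648096179905 487.27648096179905 257.03130399690735 199.06303753354075 -0.06503163118379077 [[0.004, -0.979, 0.203, 310.508], [-1.0, -0.004, -0.003, -4.005], [0.003, -0.203, -0.979, 1211.208], [0.0, 0.0, 0.0, 1.0]]
side 347.4534961540401 347.4534961540401 249.6032028596418 189.44653112546837 0.023523194692441532 [[0.711, -0.527, 0.466, 131.007], [-0.704, -0.536, 0.466, -422.906], [0.004, -0.659, -0.752, 712.836], [0.0, 0.0, 0.0, 1.0]]
```

View pics/top0.png

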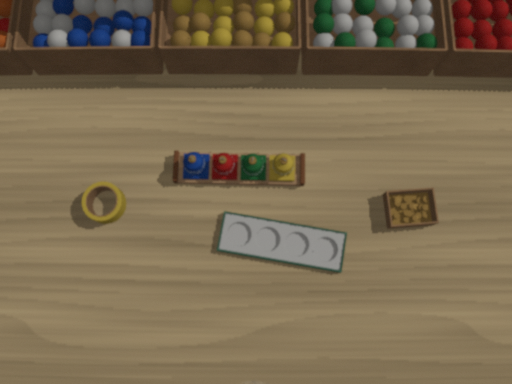

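View pics/side0.png

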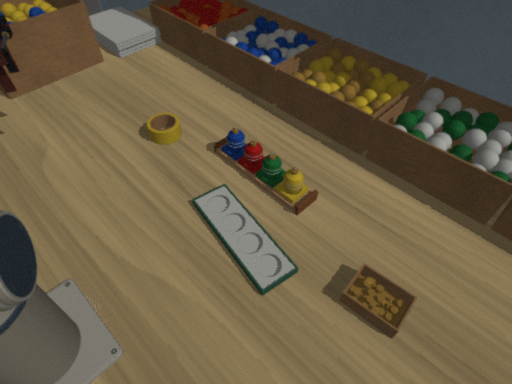

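The top view (left in the image is +y) shows the rack with blue (195,163), red (224,163), green (253,165) and yellow (283,165). The tray runs from (222,215) to (345,270), turned by about 8°. The tape is at (103,202) and the cap box at (410,209). The side view confirms this.

```bash
cat > h.py <<'E'
import numpy as np,cv2
def D(i): return np.array([i["k1"],0,0,0,0.])
def rays(i,uv):
    uv=np.asarray(uv,float).reshape(-1,2)
    s=(uv-[i["cx"],i["cy"]])/[i["fx"],i["fy"]]
    u=s.copy()
    for _ in range(20): u=s/(1+i["k1"]*(u**2).sum(1,keepdims=True))
    return np.c_[u,np.ones(len(u))]
def plane(i,uv,z,T=None):
    T=i["T"] if T is None else T
    d=rays(i,uv)@T[:3,:3].T
    return T[:3,3]+d*((z-T[2,3])/d[:,2])[:,None]
def cloud(i,T=None):
    T=i["T"] if T is None else T
    v,u=np.mgrid[:384,:512]
    P=rays(i,np.c_[u.ravel(),v.ravel()])*i["depth"].reshape(-1,1)
    return (P@T[:3,:3].T+T[:3,3]).reshape(384,512,3)
def masks(i):
    h,s,v=[c.astype(int) for c in cv2.split(cv2.cvtColor(i["pixels"],cv2.COLOR_RGB2HSV))]
    m={"red":((h<6)|(h>172))&(s>170),"yellow":(h>20)&(h<32)&(s>150)&(v>90),"blue":(h>105)&(h<130)&(s>150),"green":(h>60)&(h<90)&(s>130)}
    return m,(s<45)&(v>90)
def rect(P):
    c,wh,a=cv2.minAreaRect(np.float32(P[:,:2])); return np.round(c,1),np.round(wh,1),round(a,2)
def comp(m):
    n,l,st,c=cv2.connectedComponentsWithStats(m.astype(np.uint8)); return l==1+np.argmax(st[1:,4])
E
python3 - <<'E'
from h import *
for n in("top","side"):
    i=dict(np.load(n+"0.npz")); C=cloud(i); m,w=masks(i)
    roi=(C[:,:,0]>300)&(C[:,:,0]<720)&(abs(C[:,:,1])<260)&(C[:,:,2]>5)
    print(n,"table z",np.median(C[300:330,100:400,2]))
    w=comp(w&roi); vv,uu=np.nonzero(w)
    print("tray white rect(16)",rect(plane(i,np.c_[uu,vv],16)),np.median(C[w][:,2]))
    g=comp(m["green"]&roi&(C[:,:,2]<26)); g=(cv2.dilate(w.astype(np.uint8),np.ones((7,7)))>0)&(m["green"]|w)
    vv,uu=np.nonzero(g); print("tray outer rect(18)",rect(plane(i,np.c_[uu,vv],18)))
    for k in m:
        q=m[k]&roi&(C[:,:,2]>24); P=C[q]
        if len(P)<20: print(k,len(P));continue
        b=P[P[:,2]>50]; 
        print(k,len(P),"bauble med",np.round(np.median(b,0),1),"zmax",P[:,2].max().round(1), "cup",rect(P[P[:,2]<38]) if (P[:,2]<38).sum()>5 else 0)
    h=(C[:,:,0]>550)&(C[:,:,0]<720)&(abs(C[:,:,1])<260)&(C[:,:,2]>12); h=comp(h)
    P=C[h&(C[:,:,2]<36)]; print("rack rect",rect(P))
E
```

```text
top table z 0.02113311201412671
tray white rect(16) (array([453.5, -68.5]), array([304.4,  94.9]), 80.22) 14.752230494880337
tray outer rect(18) (array([453.3, -68.4]), array([303.9,  94.7]), 80.22)
red 441 bauble med [628.9  72.6  82.6] zmax 1211.2 cup (array([638.,  75.]), array([62.1, 61.6]), 89.27)
yellow 461 bauble med [630.9 -71.1  83.5] zmax 1211.2 cup (array([634.8, -69.4]), array([60.3, 63.5]), 89.84)
blue 387 bauble med [629.9 141.2  82.8] zmax 1211.2 cup (array([639.1, 146.8]), array([59.6, 60.2]), 89.75)
green 304 bauble med [626.1   3.   82.8] zmax 1211.2 cup (array([636.9,   3.5]), array([55.5, 58.4]), 90.0)
rack rect (array([637.5,  39.4]), array([331.4,  82.1]), 89.06)
side table z -1.2046771304899835
tray white rect(16) (array([454.1, -70.7]), array([299.3,  90.7]), 80.09) 14.066925970352884
tray outer rect(18) (array([449.4, -73.8]), array([303.9,  97.2]), 80.09)
red 379 bauble med [628.3  62.7  78.4] zmax 88.1 cup (array([640. ,  72.9]), array([64.7, 64.3]), 89.54)
yellow 394 bauble med [628.4 -83.7  79.9] zmax 96.3 cup (array([638. , -72.7]), array([61.5, 65.4]), 88.72)
blue 333 bauble med [631.3 133.9  77.7] zmax 87.7 cup (array([640.4, 143. ]), array([61.6, 63.2]), 88.83)
green 374 bauble med [626.1  -8.2  79.3] zmax 87.5 cup (array([637.8,  -0.8]), array([62.8, 61.8]), 0.11)
rack rect (array([637.3,  37.1]), array([333.2,  80. ]), 89.83)
```

Emit:
step_arm:
  plan:
    - [1,0,0,0,0,0,0.88]
    - [1,0,0,0,0,0,0.88]
    - [1,0,0,0,0,0,0.88]
    - [1,0,0,0,0,0,0.88]
    - [1,0,0,0,0,0,0.88]
    - [1,0,0,0,0,0,0.88]
    - [1,0,0,0,0,0,0.88]
    - [1,0,0,0,0,0,0.88]
    - [1,0,0,0,0,0,0.88]
    - [1,0,0,0,0,0,0.88]
    - [1,0,0,0,0,0,0.74]
    - [1,0,0,0,0,0,0]

```text
t: 1.6
ee_pos: [264.8, 565.8, 222.3]
orientation: [2.233, 2.209, -0.001]
ft_force: [0.1, 0.0, -0.1]
width: 87.6
grasp_force: 0.0
```

Emit:
step_arm:
  plan:
    - [1,-0.692,0.632,0,0,0,0]
    - [1,-0.692,0.632,0,0,0,0]
    - [1,-0.692,0.632,0,0,0,0]
    - [1,-0.692,0.632,0,0,0,0]
    - [1,-0.692,0.632,0,0,0,0]
    - [1,-0.692,0.632,0,0,0,0]
    - [1,-0.692,0.632,0,0,0,0]
    - [1,-0.692,0.632,0,0,0,0]
    - [1,-0.692,0.632,0,0,0,0]
    - [1,-0.692,0.632,0,0,0,0]
    - [1,-0.692,0.632,0,0,0,0]
    - [1,-0.692,0.632,0,0,0,0]
    - [1,0,0,0,0,0,0]
    - [1,0,0,0,0,0,0]

```text
t: 3.35
ee_pos: [638.6, 146.5, 222.3]
orientation: [-2.233, -2.208, 0.001]
ft_force: [0.4, 1.0, 0.1]
width: 88.1
grasp_force: 0.0
```

```bash
cat >> h.py <<'E'
from scipy.spatial.transform import Rotation as R
def tool(o):
    T=np.eye(4); T[:3,:3]=R.from_rotvec(o["orientation"]).as_matrix(); T[:3,3]=o["ee_pos"]; return T
def rel(o,goal): # shift in tool axes, units of 50 mm
    T=tool(o); return np.round((T[:3,:3].T@(np.array(goal)-T[:3,3]))/50,3)
E
python3 - <<'E'
from h import *
from workcell import get_obs,vision
o=get_obs(); i=vision.get_image("wrist"); T=tool(o)@i["T_tool_cam"]
cv2.imwrite("pics/w1.png",i["pixels"][:,:,::-1])
print(o["t"],o["ee_pos"],o["width"],np.round(tool(o)[:3,:3],4).tolist(),np.round(i["T_tool_cam"],3).tolist())
C=cloud(i,T); m,w=masks(i)
for k in m:
    P=C[m[k]]; P=P[(P[:,2]>20)&(P[:,2]<110)&(P[:,0]>560)&(P[:,0]<710)]
    if len(P)>300: print(k,len(P),"cup",rect(P[(P[:,2]<36)&(P[:,2]>26)]),"bauble",rect(P[P[:,2]>45]))
E
```

```text
3.35 [638.63758527 146.50299325 222.25067048] 88.08272302925356 [[0.0112, 0.9999, -0.0011], [0.9999, -0.0112, 0.0001], [0.0001, -0.0011, -1.0]] [[-0.001, -0.968, -0.251, 68.753], [1.0, -0.001, -0.0, 0.004], [0.0, -0.251, 0.968, -163.179], [0.0, 0.0, 0.0, 1.0]]
red 1850 cup (array([640.4,  67.8]), array([78. , 62.4]), 88.87) bauble (array([638.9,  77.9]), array([50.9, 45.6]), 0.75)
yellow 1319 cup (array([617.3, 122.6]), array([ 69.1, 441.2]), 6.27) bauble (array([611. , 135.8]), array([ 50.5, 406.4]), 7.65)
blue 1846 cup (array([642.2, 146.5]), array([62.7, 60.9]), 88.59) bauble (array([641.1, 149.4]), array([50.1, 47.2]), 2.77)
green 513 cup (array([640. ,  23.2]), array([23.6, 58.6]), 89.28) bauble (array([638.3,   9.8]), array([41.6, 34.8]), 88.86)
```

View pics/w1.png

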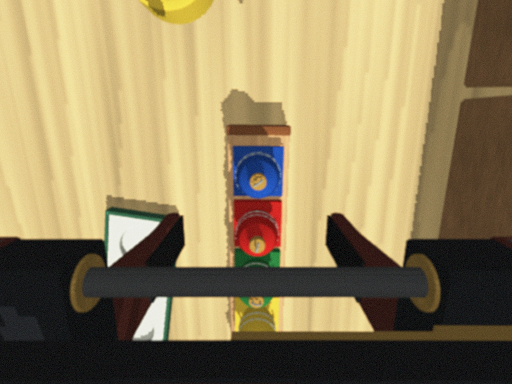

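The wrist view shows the rack's row centred at column 258, blue at (258,178) with the fingers straddling it. The wrist-measured cup is at (642,146.5), within 3 mm of the fixed cameras. Next I descend and grip blue.

Emit:
step_arm:
  plan:
    - [1,0,0.02,0.7,0,0,0]
    - [1,0,0.02,0.7,0,0,0]
    - [1,0,0,0.7,0,0,0]
    - [1,0,0,0.6,0,0,0]
    - [1,0,0,0.5,0,0,0]
    - [1,0,0,0.38,0,0,0]
    - [1,0,0,0,0,0,0]
    - [-1,0,0,0,0,0,0]
    - [-1,0,0,0,0,0,0]
    - [-1,0,0,0,0,0,0]
    - [-1,0,0,0,0,0,0]
    - [-1,0,0,0,0,0,0]
    - [-1,0,0,0,0,0,0]
    - [-1,0,0,0,0,0,0]

```text
t: 5.15
ee_pos: [641.5, 146.4, 44.1]
orientation: [2.234, 2.208, 0.001]
ft_force: [-1.5, 0.2, 5.1]
width: 51.0
grasp_force: 30.0
```

Emit:
step_arm:
  plan:
    - [-1,0,0,-0.4,0,0,0]
    - [-1,0,0,-0.7,0,0,0]
    - [-1,0,0,-0.8,0,0,0]
    - [-1,0,0,-0.7,0,0,0.667]
    - [-1,0,0,0,0,0,0.667]
    - [-1,-0.705,-0.297,0,0,0,0]
    - [-1,-0.705,-0.297,0,0,0,0]
    - [-1,-0.705,-0.297,0,0,0,0]
    - [-1,-0.705,-0.297,0,0,0,0]
    - [-1,-0.705,-0.297,0,0,0,0]
    - [-1,-0.705,-0.297,0,0,0,0]
    - [-1,-0.705,-0.297,0,0,0,0]
    - [-1,-0.705,-0.297,0,0,0,0]
    - [-1,-0.705,-0.297,0,0,0,0]
    - [-1,-0.705,-0.297,0,0,0,0]
    - [-1,0,0,0,0,0,0]
    - [-1,0,0,0,0,0,0]

```text
t: 7.28
ee_pos: [435.1, -175.4, 174.3]
orientation: [2.404, 2.021, 0.001]
ft_force: [-0.2, -0.3, -0.6]
width: 50.8
grasp_force: 30.0
```

```bash
python3 - <<'E'
from h import *
from workcell import get_obs,vision
o=get_obs(); i=vision.get_image("wrist"); T=tool(o)@i["T_tool_cam"]
cv2.imwrite("pics/w2.png",i["pixels"][:,:,::-1])
print(o["t"],o["ee_pos"],o["width"],np.round(tool(o)[:3,:3],4).tolist())
m,w=masks(i); C=cloud(i,T)
f=w&(abs(C[:,:,2]-6)<3.5); print("floor px",f.sum())
n,l,st,c=cv2.connectedComponentsWithStats(f.astype(np.uint8))
for k in range(1,n):
    if st[k,4]>300: P=C[l==k]; print(st[k],np.round((P.min(0)+P.max(0))/2,1),np.round(np.ptp(P,0),1),rect(P))
t=(w|m["green"])&(C[:,:,2]>10)&(C[:,:,2]<22)&(C[:,:,0]<540); t=comp(t);print("tray",rect(C[t]))
for k,s in enumerate((108,36,-36,-108)): print(s,rel(o,[453.6+s*.170,-69.5+s*.985,27]))
E
```

```text
7.275 [ 435.05292656 -175.38439006  174.27893373] 50.79144591193795 [[0.1716, 0.9852, 0.001], [0.9852, -0.1716, -0.0002], [0.0, 0.001, -1.0]]
floor px 6598
[ 227   11   57   62 2667] [460.  -33.3   6.9] [59.6 58.4  5.2] (array([460.1, -33.5]), array([58.8, 58.6]), 28.36)
[ 229   85   53   55 2265] [ 447.8 -104.9    7. ] [59.5 59.8  4.9] (array([ 447.7, -104.5]), array([59.2, 59.2]), 81.23)
[ 230  152   51   42 1666] [ 435.3 -174.1    7. ] [59.5 53.8  4.9] (array([ 435.9, -172.6]), array([49.7, 59.9]), 78.29)
tray (array([ 447.6, -106. ]), array([221.4,  91.3]), 80.06)
108 [ 4.309 -0.005  2.946]
36 [ 2.870e+00 -2.000e-03  2.946e+00]
-36 [1.43  0.    2.946]
-108 [-9.000e-03  2.000e-03  2.946e+00]
```

View pics/w2.png

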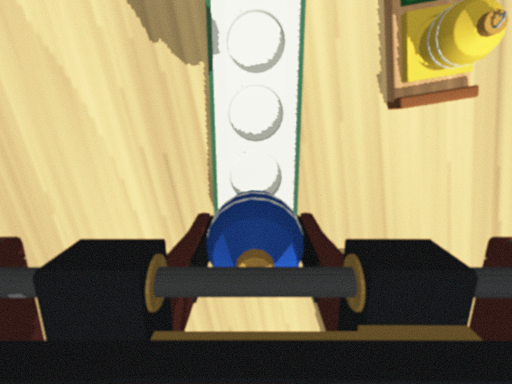

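The wrist view shows blue held upright at (254,235), in line with the nests at (256,40), (256,112) and (255,178). The measured nest centres agree with my tray estimate to within 1 mm. Next I lower and release.

Emit:
step_arm:
  plan:
    - [-1,0,0,0.6,0,0,0]
    - [-1,0,0,0.7,0,0,0]
    - [-1,0,0,0.6,0,0,0]
    - [-1,0,0,0.5,0,0,0]
    - [-1,0,0,0.35,0,0,0]
    - [-1,0,0,0.15,0,0,0]
    - [-1,0,0,0.04,0,0,0]
    - [-1,0,0,0,0,0,0]
    - [1,0,0,0,0,0,0]
    - [1,0,0,0,0,0,0]
    - [1,0,0,0,0,0,0]
    - [1,0,0,0,0,0,0]
    - [1,0,0,0,0,0,0]

```text
t: 8.95
ee_pos: [434.6, -175.6, 26.7]
orientation: [2.404, 2.022, 0.0]
ft_force: [-0.3, -0.4, 0.1]
width: 88.1
grasp_force: 0.0
```

Emit:
step_arm:
  plan:
    - [1,0,0,-0.4,0,0,0]
    - [1,0,0,-0.7,0,0,0]
    - [1,0,0,-0.8,0,0,0]
    - [1,0,0,-0.8,0,0,0]
    - [1,0,0,-0.6,0,0,-0.667]
    - [1,0,0,0,0,0,-0.667]
    - [1,0,0,0,0,0,0]

```text
t: 9.82
ee_pos: [434.5, -175.5, 192.0]
orientation: [2.235, 2.207, 0.0]
ft_force: [-0.3, 0.5, 0.1]
width: 88.0
grasp_force: 0.0
```

```bash
python3 - <<'E'
from h import *
from workcell import get_obs,vision
o=get_obs(); print(o["t"],o["ee_pos"],o["width"])
for n,y in (("red",74),("green",1.8),("yellow",-70.3)): print(n,rel(o,[639+(y-38)*.0125,y,44]))
for n in("top","side"):
    i=vision.get_image(n); m,_=masks(i); C=cloud(i); q=m["blue"]&(C[:,:,0]>300)&(C[:,:,0]<560)&(C[:,:,1]<0); P=C[q]
    v,u=np.nonzero(q); print(n,len(P),rect(P) if len(P)>5 else 0, P[:,2].max() if len(P) else 0)
E
```

```text
9.825 [ 434.53842181 -175.48893028  191.95056239] 88.00146617811392
red [5.041 4.034 2.96 ]
green [3.597 4.034 2.96 ]
yellow [2.155 4.034 2.961]
top 10 (array([310.5,  -4. ]), array([0., 0.]), 0.0) 1211.207755911315
side 340 (array([ 420.2, -184.5]), array([150.5,  55.8]), 3.42) 371.27252419130696
```

Emit:
step_arm:
  plan:
    - [1,0.63,0.507,0,0,0,0]
    - [1,0.63,0.507,0,0,0,0]
    - [1,0.63,0.507,0,0,0,0]
    - [1,0.63,0.507,0,0,0,0]
    - [1,0.63,0.507,0,0,0,0]
    - [1,0.63,0.507,0,0,0,0]
    - [1,0.63,0.507,0,0,0,0]
    - [1,0.63,0.507,0,0,0,0]
    - [1,0,0,0,0,0,0]
    - [1,0,0,0,0,0,0]

```text
t: 11.18
ee_pos: [639.4, 73.7, 190.6]
orientation: [-2.234, -2.207, 0.003]
ft_force: [-0.2, 0.6, 0.5]
width: 88.2
grasp_force: 0.0
```

Emit:
step_arm:
  plan:
    - [1,0,0,0.7,0,0,0]
    - [1,0,0,0.7,0,0,0]
    - [1,0,0,0.6,0,0,0]
    - [1,0,0,0.5,0,0,0]
    - [1,0,0,0.36,0,0,0]
    - [1,0,0,0.1,0,0,0]
    - [1,0,0,0,0,0,0]
    - [-1,0,0,0,0,0,0]
    - [-1,0,0,0,0,0,0]
    - [-1,0,0,0,0,0,0]
    - [-1,0,0,0,0,0,0]
    - [-1,0,0,0,0,0,0]
    - [-1,0,0,0,0,0,0]

```text
t: 12.8
ee_pos: [640.5, 74.1, 43.9]
orientation: [2.234, 2.208, 0.0]
ft_force: [-0.6, 1.2, 3.0]
width: 51.0
grasp_force: 30.0
```

Emit:
step_arm:
  plan:
    - [-1,0,0,-0.4,0,0,0]
    - [-1,0,0,-0.7,0,0,0]
    - [-1,0,0,-0.8,0,0,0]
    - [-1,0,0,-0.7,0,0,0.667]
    - [-1,0,0,0,0,0,0.667]
    - [-1,0,0,0,0,0,0]

```text
t: 13.55
ee_pos: [640.6, 74.1, 175.2]
orientation: [2.402, 2.023, 0.002]
ft_force: [-0.1, -0.2, -0.2]
width: 51.1
grasp_force: 30.0
```

```bash
python3 - <<'E'
from h import *
from workcell import get_obs
o=get_obs(); print(o["t"],o["ee_pos"],o["width"],rel(o,[447.5,-105,27]))
E
```

```text
13.55 [640.61223145  74.06125711 175.20786804] 51.073877949300226 [-4.188 -3.201  2.957]
```

Emit:
step_arm:
  plan:
    - [-1,-0.598,-0.457,0,0,0,0]
    - [-1,-0.598,-0.457,0,0,0,0]
    - [-1,-0.598,-0.457,0,0,0,0]
    - [-1,-0.598,-0.457,0,0,0,0]
    - [-1,-0.598,-0.457,0,0,0,0]
    - [-1,-0.598,-0.457,0,0,0,0]
    - [-1,-0.598,-0.457,0,0,0,0]
    - [-1,0,0,0,0,0,0]
    - [-1,0,0,0,0,0,0]

```text
t: 14.68
ee_pos: [447.4, -104.7, 173.9]
orientation: [2.403, 2.023, 0.001]
ft_force: [0.2, -0.1, -0.6]
width: 51.1
grasp_force: 30.0
```

Emit:
step_arm:
  plan:
    - [-1,0,0,0.6,0,0,0]
    - [-1,0,0,0.7,0,0,0]
    - [-1,0,0,0.6,0,0,0]
    - [-1,0,0,0.5,0,0,0]
    - [-1,0,0,0.35,0,0,0]
    - [-1,0,0,0.15,0,0,0]
    - [-1,0,0,0.05,0,0,0]
    - [-1,0,0,0,0,0,0]
    - [1,0,0,0,0,0,0]
    - [1,0,0,0,0,0,0]
    - [1,0,0,0,0,0,0]
    - [1,0,0,0,0,0,0]
    - [1,0,0,0,0,0,0]

```text
t: 16.3
ee_pos: [447.0, -104.8, 26.2]
orientation: [2.404, 2.022, 0.0]
ft_force: [-0.5, -0.0, -0.3]
width: 87.7
grasp_force: 0.0
```

Emit:
step_arm:
  plan:
    - [1,0,0,-0.4,0,0,0]
    - [1,0,0,-0.7,0,0,0]
    - [1,0,0,-0.8,0,0,0]
    - [1,0,0,-0.8,0,0,0]
    - [1,0,0,-0.6,0,0,-0.667]
    - [1,0,0,0,0,0,-0.667]
    - [1,0,0,0,0,0,0]

```text
t: 17.18
ee_pos: [446.9, -104.8, 191.5]
orientation: [2.235, 2.207, 0.0]
ft_force: [-0.1, 0.0, 0.5]
width: 87.7
grasp_force: 0.0
```

```bash
python3 - <<'E'
from h import *
from workcell import get_obs,vision
o=get_obs(); print(o["t"],o["ee_pos"],o["width"],rel(o,[640,1.8,44]))
i=vision.get_image("side"); cv2.imwrite("pics/s2.png",i["pixels"][:,:,::-1])
E
```

```text
17.175 [ 446.91459161 -104.79103634  191.46128028] 87.71135956505462 [2.181 3.833 2.951]
```

View pics/s2.png

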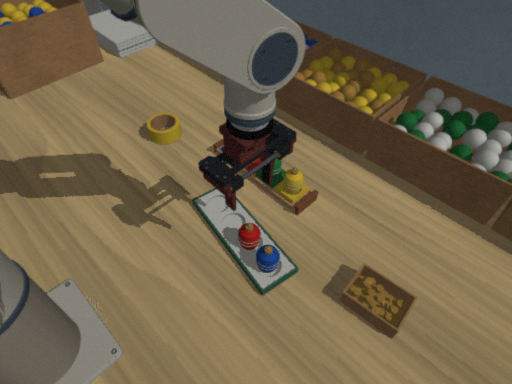

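Side view: blue (268,258) and red (249,235) stand upright in the two right-hand nests. Green and yellow are still on the rack.

Emit:
step_arm:
  plan:
    - [1,0.312,0.548,0,0,0,0]
    - [1,0.312,0.548,0,0,0,0]
    - [1,0.312,0.548,0,0,0,0]
    - [1,0.312,0.548,0,0,0,0]
    - [1,0.312,0.548,0,0,0,0]
    - [1,0.312,0.548,0,0,0,0]
    - [1,0.312,0.548,0,0,0,0]
    - [1,0,0,0,0,0,0]
    - [1,0,0,0,0,0,0]

```text
t: 18.35
ee_pos: [638.7, 1.9, 190.1]
orientation: [-2.234, -2.206, 0.003]
ft_force: [-1.7, 0.9, -0.3]
width: 87.6
grasp_force: 0.0
```

Emit:
step_arm:
  plan:
    - [1,0,0,0.7,0,0,0]
    - [1,0,0,0.7,0,0,0]
    - [1,0,0,0.6,0,0,0]
    - [1,0,0,0.5,0,0,0]
    - [1,0,0,0.35,0,0,0]
    - [1,0,0,0.1,0,0,0]
    - [1,0,0,0,0,0,0]
    - [-1,0,0,0,0,0,0]
    - [-1,0,0,0,0,0,0]
    - [-1,0,0,0,0,0,0]
    - [-1,0,0,0,0,0,0]
    - [-1,0,0,0,0,0,0]
    - [-1,0,0,0,0,0,0]

```text
t: 19.98
ee_pos: [640.1, 2.1, 43.9]
orientation: [2.235, 2.208, 0.0]
ft_force: [-1.6, 0.5, 2.9]
width: 51.1
grasp_force: 30.0
```

Emit:
step_arm:
  plan:
    - [-1,0,0,-0.4,0,0,0]
    - [-1,0,0,-0.7,0,0,0]
    - [-1,0,0,-0.8,0,0,0]
    - [-1,0,0,-0.7,0,0,0.667]
    - [-1,0,0,0,0,0,0.667]
    - [-1,0,0,0,0,0,0]

```text
t: 20.72
ee_pos: [640.3, 2.1, 175.2]
orientation: [2.402, 2.023, 0.002]
ft_force: [-1.1, -0.2, -0.4]
width: 50.9
grasp_force: 30.0
```

```bash
python3 - <<'E'
from h import *
from workcell import get_obs
o=get_obs(); print(o["t"],o["ee_pos"],o["width"],rel(o,[459.9,-33.8,27]))
E
```

```text
20.725 [640.31823863   2.12533628 175.23278962] 50.85461968925103 [-1.323 -3.438  2.958]
```

Emit:
step_arm:
  plan:
    - [-1,-0.22,-0.573,0,0,0,0]
    - [-1,-0.22,-0.573,0,0,0,0]
    - [-1,-0.22,-0.573,0,0,0,0]
    - [-1,-0.22,-0.573,0,0,0,0]
    - [-1,-0.22,-0.573,0,0,0,0]
    - [-1,-0.22,-0.573,0,0,0,0]
    - [-1,0,0,0,0,0,0]
    - [-1,0,0,0,0,0,0]

```text
t: 21.72
ee_pos: [460.6, -33.5, 174.1]
orientation: [2.403, 2.023, 0.002]
ft_force: [0.8, -0.7, -0.2]
width: 51.0
grasp_force: 30.0
```

Emit:
step_arm:
  plan:
    - [-1,0,0,0.6,0,0,0]
    - [-1,0,0,0.7,0,0,0]
    - [-1,0,0,0.6,0,0,0]
    - [-1,0,0,0.5,0,0,0]
    - [-1,0,0,0.35,0,0,0]
    - [-1,0,0,0.15,0,0,0]
    - [-1,0,0,0.05,0,0,0]
    - [-1,0,0,0,0,0,0]
    - [1,0,0,0,0,0,0]
    - [1,0,0,0,0,0,0]
    - [1,0,0,0,0,0,0]
    - [1,0,0,0,0,0,0]
    - [1,0,0,0,0,0,0]

```text
t: 23.35
ee_pos: [459.4, -33.5, 26.2]
orientation: [2.404, 2.023, 0.0]
ft_force: [-0.3, -0.3, -0.1]
width: 87.8
grasp_force: 0.0
```

Emit:
step_arm:
  plan:
    - [1,0,0,-0.4,0,0,0]
    - [1,0,0,-0.7,0,0,0]
    - [1,0,0,-0.8,0,0,0]
    - [1,0,0,-0.8,0,0,0]
    - [1,0,0,-0.6,0,0,-0.667]
    - [1,0,0,0,0,0,-0.667]
    - [1,0,0,0,0,0,0]

```text
t: 24.22
ee_pos: [459.3, -33.5, 191.5]
orientation: [2.235, 2.207, 0.001]
ft_force: [-0.8, -0.4, 0.5]
width: 87.9
grasp_force: 0.0
```

```bash
python3 - <<'E'
from h import *
from workcell import get_obs
o=get_obs(); print(o["t"],o["ee_pos"],o["width"],rel(o,[639,-70.3,44]))
E
```

```text
24.225 [459.31878769 -33.47681192 191.46280793] 87.90551450523547 [-0.691  3.601  2.951]
```

Emit:
step_arm:
  plan:
    - [1,-0.115,0.6,0,0,0,0]
    - [1,-0.115,0.6,0,0,0,0]
    - [1,-0.115,0.6,0,0,0,0]
    - [1,-0.115,0.6,0,0,0,0]
    - [1,-0.115,0.6,0,0,0,0]
    - [1,-0.115,0.6,0,0,0,0]
    - [1,0,0,0,0,0,0]
    - [1,0,0,0,0,0,0]

```text
t: 25.22
ee_pos: [637.5, -69.9, 190.1]
orientation: [-2.234, -2.206, 0.003]
ft_force: [0.6, -0.0, -0.2]
width: 87.9
grasp_force: 0.0
```

Emit:
step_arm:
  plan:
    - [1,0,0,0.7,0,0,0]
    - [1,0,0,0.7,0,0,0]
    - [1,0,0,0.6,0,0,0]
    - [1,0,0,0.5,0,0,0]
    - [1,0,0,0.35,0,0,0]
    - [1,0,0,0.1,0,0,0]
    - [1,0,0,0,0,0,0]
    - [-1,0,0,0,0,0,0]
    - [-1,0,0,0,0,0,0]
    - [-1,0,0,0,0,0,0]
    - [-1,0,0,0,0,0,0]
    - [-1,0,0,0,0,0,0]
    - [-1,0,0,0,0,0,0]

```text
t: 26.85
ee_pos: [639.1, -70.1, 43.9]
orientation: [2.234, 2.208, 0.0]
ft_force: [-0.1, -0.7, 3.2]
width: 50.7
grasp_force: 30.0
```

Emit:
step_arm:
  plan:
    - [-1,0,0,-0.4,0,0,0]
    - [-1,0,0,-0.7,0,0,0]
    - [-1,0,0,-0.8,0,0,0]
    - [-1,0,0,-0.7,0,0,0.667]
    - [-1,0,0,0,0,0,0.667]
    - [-1,0,0,0,0,0,0]

```text
t: 27.6
ee_pos: [639.2, -70.2, 175.2]
orientation: [2.402, 2.023, 0.002]
ft_force: [-1.1, 0.4, -0.3]
width: 51.0
grasp_force: 30.0
```

```bash
python3 - <<'E'
from h import *
from workcell import get_obs
o=get_obs(); print(o["t"],o["ee_pos"],o["width"],rel(o,[472.2,37.0,27]))
E
```

```text
27.6 [639.222514   -70.1764149  175.22672686] 50.98687846653484 [ 1.543 -3.662  2.958]
```

After placing yellow, I lift clear and back toward the robot's left so the cameras can see the tray.

Emit:
step_arm:
  plan:
    - [-1,0.257,-0.61,0,0,0,0]
    - [-1,0.257,-0.61,0,0,0,0]
    - [-1,0.257,-0.61,0,0,0,0]
    - [-1,0.257,-0.61,0,0,0,0]
    - [-1,0.257,-0.61,0,0,0,0]
    - [-1,0.257,-0.61,0,0,0,0]
    - [-1,0,0,0,0,0,0]
    - [-1,0,0,0,0,0,0]

```text
t: 28.6
ee_pos: [472.7, 37.1, 174.0]
orientation: [2.402, 2.024, 0.001]
ft_force: [0.5, -0.8, -1.6]
width: 50.8
grasp_force: 30.0
```

Emit:
step_arm:
  plan:
    - [-1,0,0,0.6,0,0,0]
    - [-1,0,0,0.7,0,0,0]
    - [-1,0,0,0.6,0,0,0]
    - [-1,0,0,0.5,0,0,0]
    - [-1,0,0,0.35,0,0,0]
    - [-1,0,0,0.15,0,0,0]
    - [-1,0,0,0.05,0,0,0]
    - [-1,0,0,0,0,0,0]
    - [1,0,0,0,0,0,0]
    - [1,0,0,0,0,0,0]
    - [1,0,0,0,0,0,0]
    - [1,0,0,0,0,0,0]
    - [1,0,0,0,0,0,0]

```text
t: 30.22
ee_pos: [471.9, 37.2, 26.2]
orientation: [2.404, 2.023, 0.0]
ft_force: [0.4, -0.9, 0.3]
width: 87.7
grasp_force: 0.0
```

Emit:
step_arm:
  plan:
    - [1,0,0,-0.4,0,0,0]
    - [1,0,0,-0.7,0,0,0]
    - [1,0,0,-0.8,0,0,0]
    - [1,0,0,-0.8,0,0,0]
    - [1,0,0,-0.6,0,0,0]
    - [1,0.7,0,0,0,0,0]
    - [1,0.8,0,0,0,0,0]
    - [1,0.8,0,0,0,0,0]
    - [1,0.8,0,0,0,0,0]
    - [1,0.8,0,0,0,0,0]
    - [1,0.8,0,0,0,0,0]
    - [1,0.8,0,0,0,0,0]
    - [1,0.6,0,0,0,0,0]
    - [1,0,0,0,0,0,0]
    - [1,0,0,0,0,0,0]

```text
t: 32.1
ee_pos: [523.4, 336.8, 190.7]
orientation: [2.404, 2.023, -0.002]
ft_force: [0.4, -0.2, 0.2]
width: 87.7
grasp_force: 0.0
```

```bash
python3 - <<'E'
from h import *
from workcell import get_obs,vision
o=get_obs(); print(o["t"],o["ee_pos"],o["width"])
ims=[]
for n in("top","side"):
    i=vision.get_image(n); m,_=masks(i); C=cloud(i); ims.append(i["pixels"][:,:,::-1])
    roi=(C[:,:,0]>380)&(C[:,:,0]<540)&(C[:,:,1]>-240)&(C[:,:,1]<110)&(C[:,:,2]>28)&(C[:,:,2]<95)
    e=np.array([.17,.985])
    for k in m:
        P=C[m[k]&roi]
        if len(P)<20: print(n,k,len(P));continue
        c=rect(P)[0]-[453.6,-69.5]; print(n,k,len(P),"row",round(c@e,1),"across",round(c@[.985,-.17],1),"zmax",P[:,2].max().round(1))
cv2.imwrite("pics/top3.png",ims[0]);cv2.imwrite("pics/side3.png",ims[1])
E
```

```text
32.1 [523.44924961 336.77042307 190.73474324] 87.74718600986722
top red 213 row -33.0 across -3.0 zmax 73.6
top yellow 240 row 108.5 across -3.1 zmax 81.5
top blue 211 row -103.2 across -2.8 zmax 75.1
top green 170 row 38.5 across -3.3 zmax 73.2
side red 265 row -42.2 across -3.5 zmax 71.5
side yellow 250 row 76.9 across 0.9 zmax 78.2
side blue 295 row -112.1 across -3.9 zmax 70.4
side green 212 row 28.7 across -3.8 zmax 70.6
```

View pics/top3.png

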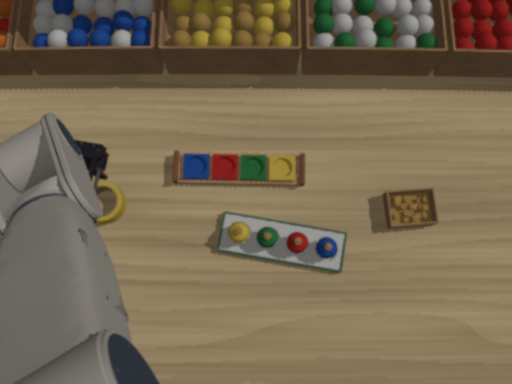

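View pics/side3.png

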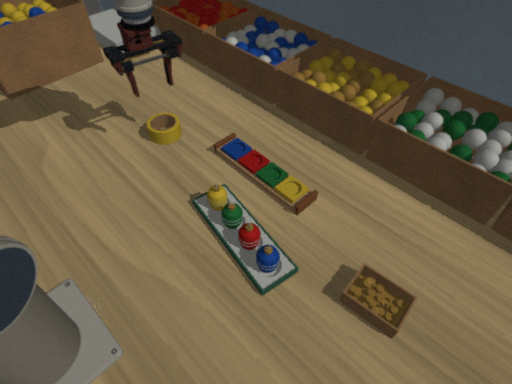

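Both views show the baubles upright in their nests. From left to right in the top view they are yellow (239,231), green (267,237), red (297,242) and blue (327,247), the reverse of the empty cups. The tape and cap box have not moved, and the gripper is clear of everything. Handing in.

```bash
python3 -c "
from workcell import ctrl
print(ctrl.close_job())"
```

```text
the job is handed in; nothing more can be done
None
```

All four baubles stand upright in the tray in reverse order (yellow, green, red, blue from the left), the tape and cap box were left alone, and the job was handed in at about 32 s; no verdict came back.

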